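# Tighten the hanging test-cell frames in the bracing block

### The job

Take every clamping frame off its hook, set its foot between the bars of the bracing block so that it cannot spin, and tighten its thumbscrew clockwise fully home; turn a thumbscrew only while its frame is braced in the block. Stand every tightened frame upright on the floor of the white tray, and leave the other things on the bench where they are.

Things in the scene. Friction and masses are not known exactly. Their poses are not given: they have to be found in the camera images.
- frame1_mid (a point): clamping frame 1 (may be absent; all alike, about 0.43 kg, 146 mm tall): square white foot 64 x 64 x 14 mm, two upright 8 mm steel rods 52 mm apart along y, a white crosshead (66 mm along y, 24 mm along x) 96 to 110 mm above the underside, a round thumbscrew on top. The point is on the vertical axis, half-way up, 73 mm above the underside. z up, y along the crosshead
- frame1_grip (a point): middle of frame 1's round blue thumbscrew, 132 mm above the frame's underside on its vertical axis. It is 44 mm across and 28 mm high with a 4 mm high white ridge on its top, and 8 mm of air between it and the crosshead; the frame can be carried by it. Axes as the frame's
- frame1_knob (a joint): turn of frame 1's thumbscrew relative to the frame, rad: grows clockwise seen from above, starts somewhere in 0 to 0.6, tight against its stop at 3.8 (3.2 to 3.8 to go), where its white ridge lies along the crosshead. It is stiff (0.35 N m): a frame standing loose just spins along with it
- frame2_mid (a point): clamping frame 2 (may be absent; all alike, about 0.43 kg, 146 mm tall): square white foot 64 x 64 x 14 mm, two upright 8 mm steel rods 52 mm apart along y, a white crosshead (66 mm along y, 24 mm along x) 96 to 110 mm above the underside, a round thumbscrew on top. The point is on the vertical axis, half-way up, 73 mm above the underside. z up, y along the crosshead
- frame2_grip (a point): middle of frame 2's round blue thumbscrew, 132 mm above the frame's underside on its vertical axis. It is 44 mm across and 28 mm high with a 4 mm high white ridge on its top, and 8 mm of air between it and the crosshead; the frame can be carried by it. Axes as the frame's
- frame2_knob (a joint): turn of frame 2's thumbscrew relative to the frame, rad: grows clockwise seen from above, starts somewhere in 0 to 0.6, tight against its stop at 3.8 (3.2 to 3.8 to go), where its white ridge lies along the crosshead. It is stiff (0.35 N m): a frame standing loose just spins along with it
- frame3_mid (a point): clamping frame 3 (may be absent; all alike, about 0.43 kg, 146 mm tall): square white foot 64 x 64 x 14 mm, two upright 8 mm steel rods 52 mm apart along y, a white crosshead (66 mm along y, 24 mm along x) 96 to 110 mm above the underside, a round thumbscrew on top. The point is on the vertical axis, half-way up, 73 mm above the underside. z up, y along the crosshead
- frame3_grip (a point): middle of frame 3's round blue thumbscrew, 132 mm above the frame's underside on its vertical axis. It is 44 mm across and 28 mm high with a 4 mm high white ridge on its top, and 8 mm of air between it and the crosshead; the frame can be carried by it. Axes as the frame's
- frame3_knob (a joint): turn of frame 3's thumbscrew relative to the frame, rad: grows clockwise seen from above, starts somewhere in 0 to 0.6, tight against its stop at 3.8 (3.2 to 3.8 to go), where its white ridge lies along the crosshead. It is stiff (0.35 N m): a frame standing loose just spins along with it
- rack: white and aluminium hanger rack, fixed: three forked hooks in a row along its y, 110 mm apart, pointing to its -x, tips turned up 10 mm. A frame's crosshead rests on the two prongs of a fork: lift it 20 mm or more, then draw it 70 mm or more to the rack's -x. Origin on the bench below the middle fork's place
- rack_fork (a point): hanging place of the rack's middle fork, 168.5 mm above the bench: the centre of the underside of a hung crosshead (a hung frame's underside is then 72.5 mm above the bench). The other places are 110 mm to either side along the rack's y. The fork tips end 35 mm in front (-x), 179 mm high; the beam is 56 mm behind (+x), 175 mm high; same axes as the rack
- block: bracing block, 2.7 kg, loose on the bench: steel base 140 (x) x 120 mm, 16 mm thick, with two parallel bars along its x, 100 mm long, tops 40 mm above the bench, inner faces 70 mm apart (y = +-35 mm). A frame's foot set down between them on the base, square to the bars, cannot spin. Origin at the middle of the underside, z up
- tray: shallow white tray, loose on the bench, 150 mm (x) by 350 mm (y), rim 14 mm high and 4 mm thick, floor 4 mm thick. Room for three frames in a row along y. Origin at the middle of the underside, z up
- beaker: a glass beaker, 72 mm wide, 95 mm tall, between the rack and the tray, beyond the block; a bystander, leave it alone. Origin at the underside
- jar: a small amber glass jar, 52 mm wide, 60 mm tall; a bystander, leave it alone. Origin at the underside
- wash_bottle: a white wash bottle, 60 mm wide, 150 mm tall, at the far side; a bystander, leave it alone. Origin at the underside
- tip_box: an open blue tip box 90 x 120 x 45 mm, at the far side; a bystander, leave it alone. Origin at the underside
- spanner: a steel spanner 140 mm long lying on the bench; a bystander, leave it alone
Not all that is in view belongs to the job. Leave any orange or red look-alike of the part that bears frame1_mid alone.

How it is judged (in metres and radians):
At the end, for the whole second after the job is handed in: Every frame present stands upright (within 0.08 rad) on the floor of the tray, released and at rest, with its thumbscrew within 0.15 rad of its stop (x of frame1_mid in the frame of tray between -0.05 and 0.05 m and y of frame1_mid in the frame of tray between -0.15 and 0.15 m and z of frame1_mid in the frame of tray between 0.068 and 0.085 m and angle between each of frame1_mid, frame2_mid, frame3_mid's own z axis and vertical below 0.08 rad and value of joint each of frame1_knob, frame2_knob, frame3_knob above 3.65 rad and linear speed of each of frame1, frame2, frame3 below 0.02 m/s and x of frame2_mid in the frame of tray between -0.05 and 0.05 m and y of frame2_mid in the frame of tray between -0.15 and 0.15 m and z of frame2_mid in the frame of tray between 0.068 and 0.085 m and x of frame3_mid in the frame of tray between -0.05 and 0.05 m and y of frame3_mid in the frame of tray between -0.15 and 0.15 m and z of frame3_mid in the frame of tray between 0.068 and 0.085 m); the robot touches nothing.
It fails at once if a thumbscrew is tightened while its frame is not between the bars of the bracing block ((velocity of joint frame1_knob above 0.5 rad/s and horizontal distance between frame1_mid and block above 0.04 m) or (velocity of joint frame2_knob above 0.5 rad/s and horizontal distance between frame2_mid and block above 0.04 m) or (velocity of joint frame3_knob above 0.5 rad/s and horizontal distance between frame3_mid and block above 0.04 m)).
It fails at once if a bystander (beaker, jar, wash bottle, tip box, spanner) is pushed more than 40 mm (distance of any of beaker, jar, wash_bottle, tip_box, spanner from where it was at the start of the episode above 0.04 m).
Of frame1, frame2, frame3 only 2 to 3 are there at a start; the rules pass over those that are not, and their reading is None.
At some moment in a run one of block, tray may be knocked a few centimetres aside while the robot is not near it.
It also fails if it takes over 210 s, if anything falls off the work surface, if the arm or the gripper's body presses on something with over 40 N, if the wrist force passes 120 N, or if a joint passes its speed limit or range.

### The arm

A 6-joint arm with a two-finger parallel gripper is mounted at the origin on the work surface. World frame = base frame: x ahead of the robot, y to its left, z up, the work surface at z = 0. Lengths are in mm, angles in rad, forces in N, time in s.
With the tool pointing down it reaches from about 350 to 775 mm from the base axis. Payload 7.3 kg.
Tool frame: the origin (TCP) lies midway between the tips of the shut fingers; the grasp point (between the pads) lies 19 mm behind it; z points along the fingers, y is the line along which they close (so a half turn about z gives the same grasp; the last joint's range is limited). The gripper opens to 92 mm and grips with 3 to 60 N. Pads are 19 mm wide; open, the fingers measure 130 mm over their backs; the gripper's body (75 mm by 190 mm) begins 47 mm behind the grasp point.
Start: joints at [-1.331, 0.342, 1.524, -0, 1.275, -0.146], TCP at [197.581, -486.422, 226.741] pointing down, gripper open.
Joint ranges: [-2.53, 2.53], [-0.77, 2.02], [0.04, 2.7], [-1, 4.14], [0.28, 2.66], [-3.11, 3.11]. Speed limits (rad/s): [2.57, 2.57, 3.14, 3.14, 3.14, 3.14].

### API

Orientations are given as [roll, pitch, yaw] about the fixed x, y, z axes, in that order (R = Rz(yaw) Ry(pitch) Rx(roll)).
In Python, from plant import readout, vision, order, models gives the robot as it stands. The module is installed in compiled form; this text tells all that it offers.
- The arm moves only by the tool step_arm, never from a script. Its argument "series" is text: rows parted by semicolons, each of 7 numbers parted by spaces: the gripper's target within -1 to 1 (shut at 1, half-way at 0, fully open at -1), then the shift along the tool's x, y, z each as a share of 80 mm, from -1 to 1, then the turn, a rotation vector about the tool's x, y, z each as a share of 2 pi rad, from -1 to 1. In form: jaw x y z ax ay az; .... A call has 1 to 20 rows; each row is the pose to reach, as a shift and turn from the pose commanded when the call began, along the tool's axes at that moment, turning the shorter way round; what a row does not reach only later rows make up. A row lasts 1/10 s, in which the tool goes at most 50 mm and 8.59 degrees, less where a joint would pass 70% of its speed; a pose out of reach is approached as far as the arm can. A call with a number of a shift or a turn outside -1 to 1 is refused whole. A call with a gripper value outside its range is refused whole. The fingers move at their own pace and stop on an object; the grip force is fixed at half the most. Time passes only in rows, so rows that repeat a pose let the fingers close. It gives the time, the measured TCP pose, the force, the opening and the grip force at its end, in the units of the state.
- readout.get_obs(): the state, without advancing time (a new reading comes with each control period).
- vision.capture(name): name is "scene" or "side" or "wrist"; returns a dict with "frame" (400x640x3 uint8, red, green, blue), "depth" (400x640 float32, mm along the optical axis (not along the pixel's ray), 0 where there is no reading), "fovy" (degrees; the focal length in pixels is half the picture's height over the tangent of half this angle, whatever the lens; pixels are square), "cx", "cy" (the principal point, pixels), "rvec" (rotation vector, rad) and "tvec" (3), from world to camera coordinates, as OpenCV has them; the wrist camera has in their place "mount" (4x4, takes a point from camera to tool coordinates, whose origin is the TCP and whose axes are the flange's). Camera axes: x right, y down, z forward; pixel columns grow to the right and rows downward; lengths in mm; the calibration is good to about 2 mm. The wrist camera is an equidistant fisheye: a pixel r from the principal point sees the ray r / f radians off the axis. A picture is of the moment at which its call begins: read the wrist's pose just before it.
- order.close_job(): hands the job in; it is judged then, once.
Trained networks look in a picture, given as the dict that the camera call returned (one of the last four; its "shot" number tells which), for a name from the list of things; names that differ only in an ending like _2 or _b are one class to them, and where a whole thing is asked for, a point or a joint stands for the part that bears it (a point fixed in the world has none). Each returns a list of dicts, best first, with "p" (0 to 1); they miss things now and then, are a little off and sometimes report something else, mostly with a low value. They report only what shows in the picture. A call takes as long as a camera call. They do not tell look-alikes from the thing itself.
- models.look_for(picture, thing): "position" ([column, row] in pixels, amid what is visible of it).
- models.pinpoint(picture, thing): "position" ([column, row] in pixels: a listed point, or the origin of a listed thing).
The state is a dict: "time": time; "joint_positions": joint angles; "dq": joint speeds; "tau": joint torques, N m; "tool_pos": TCP position; "tcp_rot": TCP orientation; "contact_force": force on the tool from outside, world axes, zero at the start; "moment": the same for the moment, N m; "grip_width": finger opening in mm; "finger_force": force on a finger pad.
Only numpy, scipy, OpenCV 4.12 (cv2) and the standard library are available. Lean on these libraries where they do the work, as an engineer would, in place of code of your own. Each camera call takes 0.05 s, during which the arm holds its last target. There are 200 camera calls.

## Working session

There is one attempt and no reset: what is moved stays moved. The work goes in short steps, Python scripts to look and compute and a tool call to move; the robot and the scene stay as the last step left them, time stands still between calls to the robot, and variables do not carry over. Pictures are saved under pics/ and viewed, at most 14 in all, crops included, and the job is handed in when it is done.

Besides the shell and the picture viewer there is one more tool, called by a JSON object that holds its "api" and its "payload", one argument or row to a line. step_arm: Moves the arm, as the interface text tells. Shift numbers are shares of 80 mm and turn numbers shares of 2 pi rad, none past 1 either way. Its arguments: {"type":"object","properties":{"series":{"type":"string"}},"required":["series"]}

```bash
mkdir -p pics; cat > h.py <<'E'
import numpy as np, cv2
from scipy.spatial.transform import Rotation as R
from plant import readout, vision, order, models
def save(p,n,crop=None,s=1):
    im=cv2.cvtColor(p["frame"],cv2.COLOR_RGB2BGR)
    if crop: x0,y0,x1,y1=crop; im=im[y0:y1,x0:x1]
    if s!=1: im=cv2.resize(im,None,fx=s,fy=s,interpolation=cv2.INTER_CUBIC)
    cv2.imwrite("pics/"+n,im)
def cam(p,T=None):
    """returns R,t camera->world"""
    if "rvec" in p:
        Rm=cv2.Rodrigues(np.array(p["rvec"],float))[0]; t=np.array(p["tvec"],float).ravel()
        return Rm.T,-Rm.T@t
    M=T@np.array(p["mount"],float); return M[:3,:3],M[:3,3]
def tool():
    o=readout.get_obs(); T=np.eye(4)
    T[:3,:3]=R.from_euler("xyz",o["tcp_rot"]).as_matrix(); T[:3,3]=o["tool_pos"]; return T
def ray(p,u,v):
    f=200/np.tan(np.radians(p["fovy"])/2); x=(np.asarray(u,float)-p["cx"])/f; y=(np.asarray(v,float)-p["cy"])/f
    if "rvec" in p: return np.stack([x,y,np.ones_like(x)],-1)
    r=np.hypot(x,y)+1e-9; return np.stack([x/r*np.tan(r),y/r*np.tan(r),np.ones_like(x)],-1)
def atz(p,uv,z,T=None):
    """ray through pixel at world height z"""
    Rc,c=cam(p,T); d=Rc@ray(p,*uv); return c+d*(z-c[2])/d[2]
def cloud(p,T=None):
    v,u=np.mgrid[0:400,0:640]; Rc,c=cam(p,T)
    P=(ray(p,u,v)*p["depth"][...,None])@Rc.T+c; P[p["depth"]<=0]=np.nan; return P
E
cat > a.py <<'E'
from h import *
H={"frame1_grip":None,"rack_fork":168.5,"block":0,"tray":0,"beaker":0,"jar":0,"wash_bottle":0,"tip_box":0,"spanner":0}
for n in ["scene","side"]:
    p=vision.capture(n); save(p,n+"0.png"); C=cloud(p); print(n,cam(p)[1].round())
    np.save(n+"0.npy",C)
    for k,z in H.items():
        for d in models.pinpoint(p,k)[:5]:
            u,v=d["position"]; i,j=int(round(v)),int(round(u))
            print(k,round(d["p"],2),np.round([u,v]),C[min(i,399),min(j,639)].round(), None if z is None else atz(p,(u,v),z).round())
E
python3 a.py
```

```text
scene [ 929. -825. 1068.]
frame1_grip 0.97 [146. 248.] [ 222. -376.  147.] None
frame1_grip 0.92 [384. 334.] [ 796. -318.  146.] None
frame1_grip 0.91 [262. 292.] [ 557. -387.  219.] None
frame1_grip 0.76 [179. 277.] [ 339. -401.  142.] None
frame1_grip 0.53 [308. 159.] [328. 198.  18.] None
rack_fork 0.37 [295. 305.] [ 614. -359.  174.] [ 612. -357.  168.]
rack_fork 0.29 [407. 292.] [ 781. -106.    3.] [ 803. -217.  168.]
block 0.55 [313. 220.] [ 553. -170.  216.] [457.  -5.   0.]
tray 0.58 [294. 307.] [ 613. -362.  171.] [ 553. -274.    0.]
tray 0.55 [390. 173.] [575. 274.   4.] [575. 277.   0.]
beaker 0.97 [391. 254.] [705. -33.  27.] [699. -13.   0.]
jar 0.69 [309. 158.] [331. 199.  23.] [319. 220.   0.]
jar 0.53 [292. 264.] [ 483. -164.   -1.] [ 484. -164.    0.]
wash_bottle 0.6 [434. 227.] [771. 114.  20.] [769. 131.   0.]
tip_box 0.96 [407. 294.] [ 782. -110.    0.] [ 781. -109.    0.]
spanner 0.8 [230. 257.] [ 331. -227.    8.] [ 326. -224.    0.]
spanner 0.59 [260. 290.] [ 550. -384.  216.] [ 453. -273.    0.]
side [-126.  770.  860.]
frame1_grip 0.96 [472. 180.] [ 196. -337.  145.] None
frame1_grip 0.75 [301. 126.] [ 781. -298.  146.] None
rack_fork 0.78 [351. 145.] [ 714. -506.    4.] [ 554. -262.  168.]
block 0.89 [324. 245.] [446.  14.  17.] [457.   1.   0.]
block 0.25 [220. 281.] [578. 273.   7.] [582. 270.   0.]
tray 0.73 [216. 283.] [581. 284.   6.] [587. 279.   0.]
tray 0.67 [377. 136.] [ 520. -356.  169.] [ 680. -635.    0.]
beaker 0.86 [262. 216.] [676.  16.   9.] [684.   7.   0.]
jar 0.74 [372. 133.] [ 537. -353.  175.] [ 705. -640.    0.]
jar 0.71 [311. 321.] [304. 248.  32.] [322. 228.   0.]
wash_bottle 0.66 [213. 228.] [737. 152.  20.] [757. 139.  -0.]
tip_box 0.74 [264. 189.] [706. -30.  68.] [776. -98.   0.]
tip_box 0.39 [311. 321.] [304. 248.  32.] [321. 228.   0.]
```

View pics/scene0.png

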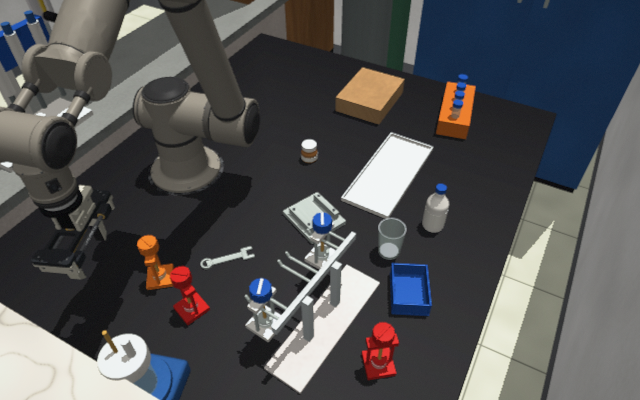

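View pics/side0.png

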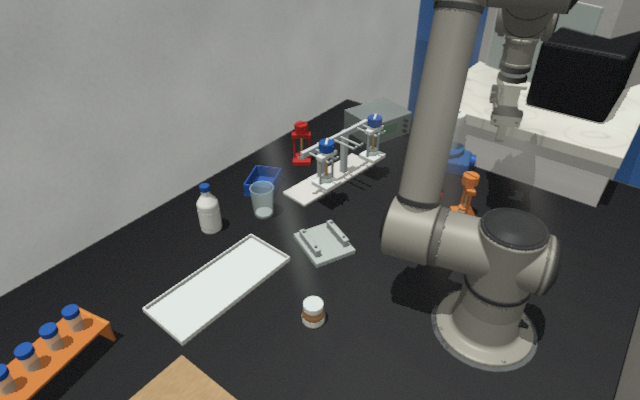

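The scene view shows three frame types. The blue-thumbscrew frames hang on the rack at (321,222) and (260,290), and the middle fork is empty. The orange one at (148,245) and the reds at (181,275) and (384,335) are look-alikes standing on the bench, so only the two blue-topped ones are meant. The block is at (315,215) and the tray at (388,173).

```bash
cat > b.py <<'E'
from h import *
ps=[vision.capture(n) for n in ["scene","side"]]
save(ps[0],"crop1.png",(220,190,380,340),4)
Cs=[cloud(p) for p in ps]
def pts(box,zr,mask=None):
    out=[]
    for p,C in zip(ps,Cs):
        m=(C[...,0]>box[0])&(C[...,0]<box[1])&(C[...,1]>box[2])&(C[...,1]<box[3])&(C[...,2]>zr[0])&(C[...,2]<zr[1])
        if mask: m&=mask(p["frame"].astype(int))
        out.append(C[m])
    return out
blue=lambda f:(f[...,2]>f[...,0]+50)
def rect(q):
    r=cv2.minAreaRect(q[:,:2].astype(np.float32)); return np.round(r[0],1),np.round(r[1],1),round(r[2],1)
for nm,b,z,m in [("knobA",(500,610,-230,-120),(185,230),blue),("knobB",(500,610,-440,-330),(185,230),blue),
  ("base",(360,550,-95,110),(11,21),None),("bars",(360,550,-95,110),(34,44),None),("tray",(420,740,60,480),(1,18),lambda f:f.min(-1)>130)]:
    a=pts(b,z,m)
    for n,q in zip(("scene","side"),a):
        if len(q)>5: print(nm,n,len(q),rect(q),q.mean(0).round(1),np.percentile(q[:,2],95).round(1))
    q=np.vstack(a); 
    if len(q)>5: print(nm,"both",rect(q))
o=readout.get_obs(); print(o["joint_positions"],o["tcp_rot"],o["tool_pos"],o["time"])
E
python3 b.py
```

```text
knobA scene 295 (array([ 569.4, -160.6]), array([43.2, 46.8]), 29.5) [ 572.7 -165.5  211.6] 218.0
knobA side 183 (array([ 568.4, -155.2]), array([41.5, 43.1]), 6.6) [ 563.2 -148.7  212. ] 221.4
knobA both (array([ 568.2, -158. ]), array([43.2, 51.1]), 16.2)
knobB scene 381 (array([ 546. , -379.4]), array([42.6, 42.9]), 33.6) [ 549.  -382.9  212.5] 218.5
knobB side 118 (array([ 543.8, -372.5]), array([41.7, 42.4]), 17.9) [ 542.5 -364.8  213.4] 222.0
knobB both (array([ 544.3, -376.5]), array([42.9, 49.5]), 33.5)
base scene 660 (array([470.6,  31.1]), array([191.4, 140.9]), 64.9) [446.3   5.4  14.4] 18.7
base side 1125 (array([471.6,  37.3]), array([189.5, 144.9]), 67.0) [451.4  15.5  17.1] 20.1
base both (array([471. ,  33.6]), array([198.1, 145.1]), 66.1)
bars scene 312 (array([456.7,  -0.5]), array([105.5, 101.8]), 66.1) [456.3  -4.   37.6] 41.1
bars side 325 (array([457.5,   3.5]), array([103. , 102.4]), 65.6) [455.1   7.1  40.4] 43.5
bars both (array([457.,   1.]), array([108.5, 102.5]), 66.1)
tray scene 2278 (array([557.7, 271.7]), array([229.2, 368.6]), 5.9) [569.5 263.9   4.5] 12.4
tray side 6244 (array([539.5, 255. ]), array([398.8, 221.7]), 87.5) [573.3 288.6   6.9] 15.5
tray both (array([535.6, 262.9]), array([273.3, 387.9]), 6.2)
[-1.33102218e+00  3.42000405e-01  1.52411931e+00 -9.39421000e-06
  1.27540641e+00 -1.46009511e-01] [3.14152815e+00 1.85705498e-05 3.85786390e-01] [ 197.56490238 -486.41644467  226.73354534] 1.1
```

View pics/crop1.png

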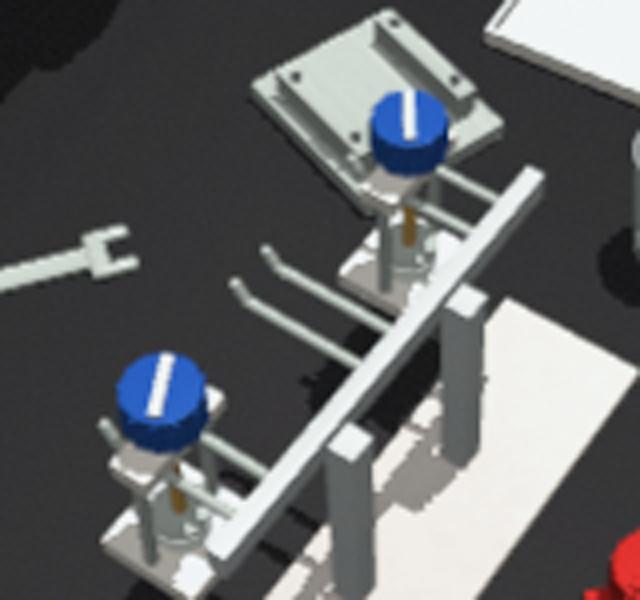

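The crop confirms it: the two blue-screw frames hang on the outer forks, at about crop (410,130) and (160,400), and nothing hangs on the middle fork. I'll set out for frame A at about (568,-158) while measuring the block and tray yaw.

```bash
cat > c.py <<'E'
from b import *
# bars: split in two clusters
q=np.vstack(pts((380,540,-80,85),(35,45)))[:,:2].astype(np.float32)
best=None
for a in np.radians(np.arange(-45,135,1)):
    n=np.array([np.cos(a),np.sin(a)]); s=np.sort(q@n); g=np.diff(s); i=g.argmax()
    if best is None or g[i]>best[0]: best=(g[i],np.degrees(a),s[i],s[i+1],s[0],s[-1])
print("bar normal",best)
for n,p,C in zip(("scene","side"),ps,Cs):
    m=((C[...,2]<20)&(C[...,2]>-5)&(p["frame"].min(-1)>140)&(C[...,0]>420)&(C[...,1]>100)).astype(np.uint8)
    k,l,st,ce=cv2.connectedComponentsWithStats(m); i=1+st[1:,4].argmax(); print(n,st[i],rect(C[l==i]))
E
python3 c.py | tail -3
```

```text
bar normal (np.float64(61.926690826546434), np.float64(65.0), np.float64(163.49263148364034), np.float64(225.41932231018677), np.float64(140.80105363057433), np.float64(247.66535485176357))
scene [ 341  133   92   83 3743] (array([567.9, 284.6]), array([370.9, 158.3]), 88.2)
side [ 142  234  148  109 6183] (array([573. , 276.7]), array([352. , 156.3]), 88.3)
```

{"api": "step_arm", "payload": {
  "series": "-1 0 0 -1 0 0 -0.384;-1 0 0 -1 0 0 -0.384;-1 0 0 -1 0 0 -0.384;-1 0 0 -1 0 0 -0.384;-1 0 0 -1 0 0 -0.384;-1 0 0 -1 0 0 -0.384;-1 0 0 -1 0 0 -0.384;-1 0 0 -1 0 0 -0.384;-1 0 0 -1 0 0 -0.384;-1 0 0 -1 0 0 -0.384;-1 0 0 -1 0 0 -0.384;-1 0 0 -1 0 0 -0.384;-1 0 0 -1 0 0 -0.384;-1 0 0 -1 0 0 -0.384;-1 0 0 -1 0 0 -0.384;-1 0 0 -1 0 0 -0.384;-1 0 0 -1 0 0 -0.384;-1 0 0 -1 0 0 -0.384"
}}

```text
time: 3.0
tool_pos: [197.6, -486.4, 306.7]
tcp_rot: [-3.142, 0.0, 2.795]
contact_force: [0.1, -0.5, 0.8]
grip_width: 91.8
finger_force: 0.0
```

{"api": "step_arm", "payload": {
  "series": "-1 -0.5 0.9 0 0 0 0;-1 -0.5 0.9 0 0 0 0;-1 -0.5 0.9 0 0 0 0"
}}

```text
time: 3.3
tool_pos: [261.7, -429.8, 307.1]
tcp_rot: [3.141, 0.001, 2.799]
contact_force: [0.2, 0.6, 0.7]
grip_width: 91.9
finger_force: 0.0
```

{"api": "step_arm", "payload": {
  "series": "-1 -0.5 0.9 0 0 0 0;-1 -0.5 0.9 0 0 0 0;-1 -0.5 0.9 0 0 0 0"
}}

```text
time: 3.6
tool_pos: [323.2, -375.9, 306.9]
tcp_rot: [3.141, 0.001, 2.799]
contact_force: [0.1, -0.9, 0.2]
grip_width: 91.9
finger_force: 0.0
```

{"api": "step_arm", "payload": {
  "series": "-1 -0.5 0.9 0 0 0 0;-1 -0.5 0.9 0 0 0 0;-1 -0.5 0.9 0 0 0 0"
}}

```text
time: 3.9
tool_pos: [384.8, -322.1, 306.8]
tcp_rot: [3.141, 0.001, 2.8]
contact_force: [-1.4, 0.4, -0.4]
grip_width: 91.7
finger_force: 0.0
```

{"api": "step_arm", "payload": {
  "series": "-1 -0.5 0.9 0 0 0 0;-1 -0.5 0.9 0 0 0 0;-1 -0.5 0.9 0 0 0 0"
}}

```text
time: 4.2
tool_pos: [446.5, -268.1, 306.5]
tcp_rot: [3.141, 0.0, 2.8]
contact_force: [-0.1, -0.3, -0.3]
grip_width: 91.9
finger_force: 0.0
```

{"api": "step_arm", "payload": {
  "series": "-1 -0.5 0.9 0 0 0 -0.09;-1 -0.5 0.9 0 0 0 -0.09;-1 -0.5 0.9 0 0 0 -0.09;-1 -0.5 0.9 0 0 0 -0.09;-1 -0.5 0.9 0 0 0 -0.09;-1 -0.5 0.9 0 0 0 -0.09"
}}

```text
time: 4.8
tool_pos: [506.4, -216.0, 306.7]
tcp_rot: [-3.141, -0.0, -2.924]
contact_force: [-0.3, 0.1, -0.1]
grip_width: 92.0
finger_force: 0.0
```

```bash
cat > w.py <<'E'
from h import *
import sys
T=tool(); p=vision.capture("wrist"); C=cloud(p,T); f=p["frame"].astype(int)
print("cam",cam(p,T)[1].round(),"j6",readout.get_obs()["joint_positions"][5].round(2),T[:3,3].round(1))
if len(sys.argv)>1: save(p,sys.argv[1])
def circ(m,k=""):
    k_,l,st,ce=cv2.connectedComponentsWithStats(m.astype(np.uint8))
    for i in range(1,k_):
        if st[i,4]>60:
            q=C[l==i]; q=q[q[:,2]>np.nanpercentile(q[:,2],50)-4]
            (c,r)=cv2.minEnclosingCircle(q[:,:2].astype(np.float32)); print(k,ce[i].round(),st[i,4],"c",np.round(c,1),"r",round(r,1),"z",q[:,2].max().round(1))
circ((f[...,2]>f[...,0]+50)&(C[...,2]>100)&(C[...,2]<240),"blue")
for k in ["frame1_grip","block","tray"]:
    for d in models.pinpoint(p,k)[:3]: print(k,round(d["p"],2),np.round(d["position"]),atz(p,d["position"],204 if "grip" in k else 0,T).round(1))
E
python3 w.py w1.png
```

```text
cam [ 432. -233.  464.] j6 -2.33 [ 506.4 -216.   306.7]
blue [150. 201.] 1441 c [ 545.5 -376.9] r 23.4 z 220.2
blue [365. 259.] 591 c [ 557.3 -162. ] r 18.0 z 219.8
blue [628. 316.] 131 c [676.2 620.4] r 56.2 z 114.9
frame1_grip 0.85 [199.   1.] [ 353.5 -360.1  204. ]
frame1_grip 0.71 [151. 200.] [ 544.6 -378.2  204. ]
frame1_grip 0.5 [360. 247.] [ 545.6 -170.2  204. ]
block 0.55 [459. 158.] [452.4   1.3   0. ]
block 0.51 [336.  42.] [ 327.4 -232.5    0. ]
tray 0.98 [551. 251.] [575.  293.7   0. ]
```

View pics/w1.png

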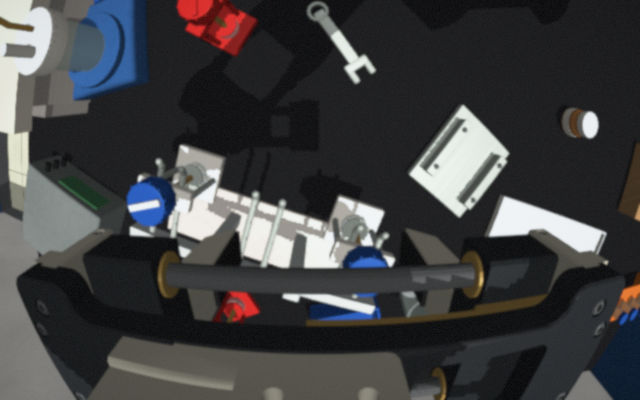

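The wrist view shows knob B at (150,201) and knob A at (365,259), partly hidden by the gripper; the block is at (459,160). B's position agrees with the fixed cameras, so I'll grasp A.

{"api": "step_arm", "payload": {
  "series": "-1 -0.914 0.543 0 0 0 0;-1 -0.914 0.543 0 0 0 0;-1 -0.914 0.543 0.9 0 0 0;-1 -0.914 0.543 0.9 0 0 0;-1 -0.914 0.543 0.9 0 0 0"
}}

```text
time: 5.5
tool_pos: [567.1, -155.3, 231.0]
tcp_rot: [3.137, -0.006, -2.92]
contact_force: [1.0, 0.5, -0.8]
grip_width: 91.8
finger_force: 0.0
```

{"api": "step_arm", "payload": {
  "series": "-1 0 0 0.3 0 0 0;-1 0 0 0.56 0 0 0;-1 0 0 0.56 0 0 0;1 0 0 0.56 0 0 0;1 0 0 0.56 0 0 0;1 0 0 0.56 0 0 0;1 0 0 0.56 0 0 0;1 0 0 0.56 0 0 0"
}}

```text
time: 6.3
tool_pos: [568.9, -156.3, 190.4]
tcp_rot: [-3.141, 0.001, -2.919]
contact_force: [0.2, 0.4, 0.3]
grip_width: 56.4
finger_force: 0.0
```

Still closing. I'll let it close, then lift.

{"api": "step_arm", "payload": {
  "series": "1 0 0 0 0 0 0;1 0 0 0 0 0 0;1 0 0 0 0 0 0;1 0 0 0 0 0 0;1 0 0 0 0 0 0"
}}

```text
time: 6.8
tool_pos: [569.0, -156.7, 190.2]
tcp_rot: [-3.14, 0.001, -2.919]
contact_force: [0.9, -2.8, 1.3]
grip_width: 43.3
finger_force: 30.0
```

{"api": "step_arm", "payload": {
  "series": "1 0 0 -0.2 0 0 0;1 0 0 -0.4 0 0 0;1 0 0 -0.45 0 0 0;1 0 0 -0.45 0 0 0"
}}

```text
time: 7.2
tool_pos: [568.5, -155.7, 225.4]
tcp_rot: [3.141, -0.001, -2.919]
contact_force: [-0.0, -0.6, -3.8]
grip_width: 43.2
finger_force: 30.0
```

{"api": "step_arm", "payload": {
  "series": "1 0.3 0.1 0 0 0 0;1 0.6 0.2 0 0 0 0;1 0.94 0.32 0 0 0 0;1 0.94 0.32 0 0 0 0"
}}

```text
time: 7.6
tool_pos: [485.6, -146.4, 224.3]
tcp_rot: [3.138, -0.006, -2.92]
contact_force: [0.0, 0.1, -5.6]
grip_width: 43.5
finger_force: 30.0
```

{"api": "step_arm", "payload": {
  "series": "1 0 0.3 0 0 0 0;1 0 0.7 0 0 0 0;1 0 0.95 0 0 0 0;1 0 0.95 0 0 0 0"
}}

```text
time: 8.0
tool_pos: [471.9, -71.1, 224.9]
tcp_rot: [3.139, -0.002, -2.917]
contact_force: [-0.7, -0.1, -4.8]
grip_width: 43.5
finger_force: 30.0
```

{"api": "step_arm", "payload": {
  "series": "1 0 0.3 0 0 0 0.01;1 0 0.7 0 0 0 0.02;1 0 0.95 0 0 0 0.035;1 0 0.95 0 0 0 0.0525;1 0 0.95 0 0 0 0.0525;1 0 0.95 0 0 0 0.0525"
}}

```text
time: 8.6
tool_pos: [456.4, 0.1, 225.4]
tcp_rot: [-3.141, -0.001, 3.037]
contact_force: [-0.1, -0.2, -5.6]
grip_width: 43.4
finger_force: 30.0
```

```bash
cat > d.py <<'E'
from h import *
import sys
def block(ps):
    q=[]
    for p,C in ps:
        m=(np.hypot(C[...,0]-457,C[...,1]-1)<130)&(C[...,2]>36)&(C[...,2]<44)&(p["frame"].min(-1)>60); q.append(C[m])
        print("bars n",m.sum())
    q=np.vstack(q)[:,:2]
    best=None
    for a in np.radians(np.arange(30,100,.5)):
        n=np.array([np.cos(a),np.sin(a)]); s=np.sort(q@n); s=s[8:-8]; g=np.diff(s); i=g.argmax()
        if best is None or g[i]>best[0]: best=(g[i],np.degrees(a),(s[i]+s[i+1])/2)
    print("bar gap,normal deg,offset",np.round(best,1)); r=cv2.minAreaRect(q.astype(np.float32)); print("rect",np.round(r[0],1),np.round(r[1],1),round(r[2],1))
if __name__=="__main__":
    T=tool(); p=vision.capture("wrist"); ps=[(p,cloud(p,T))]; print(T[:3,3].round(1))
    save(p,"wk.png")
    for n in ("scene","side"):
        s=vision.capture(n); ps.append((s,cloud(s))); save(s,n+"k.png")
    for x in ps: block([x])
    block(ps)
    a=[cv2.imread("pics/"+n+"k.png") for n in ("w","scene","side")]
    im=np.hstack([a[0][0:400,150:640],a[1][130:330,200:420].repeat(2,0).repeat(2,1)[:400],a[2][130:330,230:430].repeat(2,0).repeat(2,1)])
    cv2.imwrite("pics/"+sys.argv[1],cv2.resize(im,None,fx=.6,fy=.6,interpolation=cv2.INTER_AREA))
E
python3 d.py k1.png
```

```text
[4.564e+02 1.000e-01 2.254e+02]
bars n 1538
bar gap,normal deg,offset [ 69.1  66.  187.6]
rect [456.2   1.8] [103.  100.4] 65.6
bars n 212
bar gap,normal deg,offset [ 69.6  65.  191.8]
rect [456.3  -1.5] [103.   99.6] 66.1
bars n 290
bar gap,normal deg,offset [ 68.   64.5 200.3]
rect [457.1   3.6] [103.9 101.5] 63.9
bars n 1538
bars n 212
bars n 290
bar gap,normal deg,offset [ 63.8  65.  194.7]
rect [455.9   0.9] [108.4 103.5] 65.2
```

View pics/k1.png

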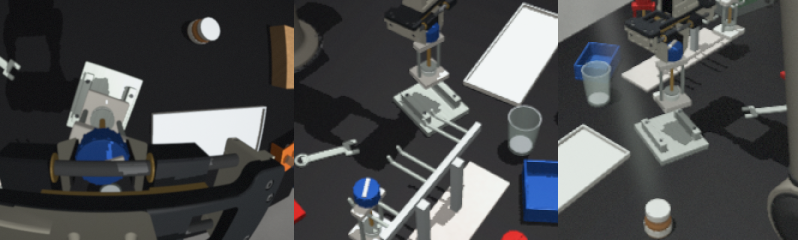

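The composite shows the frame hanging upright over the block, foot roughly square to the bars. I'll do a quick check of the foot's centre and yaw against the block.

```bash
cat > f.py <<'E'
from h import *
import sys
zt=float(sys.argv[1])
T=tool(); o=[]
for n in ("wrist","scene","side"):
    p=vision.capture(n); C=cloud(p,T)
    m=(np.hypot(C[...,0]-T[0,3],C[...,1]-T[1,3])<60)&(abs(C[...,2]-zt)<5); q=C[m][:,:2].astype(np.float32)
    if n!="wrist":o.append(q)
    r=cv2.minAreaRect(q); print(n,len(q),np.round(r[0],1),np.round(r[1],1),round(r[2],1))
r=cv2.minAreaRect(np.vstack(o)); print(np.round(r[0],1),np.round(r[1],1),round(r[2],1))
E
python3 f.py 121.5
```

```text
wrist 2355 [448.3   2.3] [64.8 49.8] 64.7
scene 243 [455.   -3.6] [65.3 65.1] 65.2
side 255 [455.    1.8] [64.7 68.8] 65.8
[454.   -0.5] [69.9 68.9] 63.5
```

{"api": "step_arm", "payload": {
  "series": "1 -0.016 0.024 0.3 0 0 0;1 -0.016 0.024 0.7 0 0 0;1 -0.016 0.024 0.7 0 0 0;1 -0.016 0.024 0.7 0 0 0"
}}

```text
time: 9.3
tool_pos: [457.8, 2.1, 170.3]
tcp_rot: [-3.142, -0.001, 3.034]
contact_force: [0.1, -0.5, -3.6]
grip_width: 43.1
finger_force: 30.0
```

{"api": "step_arm", "payload": {
  "series": "1 0 0 0.08 0 0 0;1 0 0 0.14 0 0 0;1 0 0 0.18 0 0 0;1 0 0 0.22 0 0 0;1 0 0 0.22 0 0 0"
}}

```text
time: 9.8
tool_pos: [457.5, 2.3, 152.0]
tcp_rot: [-3.142, -0.001, 3.034]
contact_force: [-0.9, 0.6, -3.7]
grip_width: 43.8
finger_force: 30.0
```

{"api": "step_arm", "payload": {
  "series": "1 0 0 0.06 0 0 0;1 0 0 0.12 0 0 0;1 0 0 0.18 0 0 0;1 0 0 0.21 0 0 0;1 0 0 0.21 0 0 0"
}}

```text
time: 10.3
tool_pos: [457.4, 2.3, 135.0]
tcp_rot: [-3.142, -0.001, 3.034]
contact_force: [-0.6, -0.2, -4.5]
grip_width: 43.4
finger_force: 30.0
```

{"api": "step_arm", "payload": {
  "series": "1 0 0 0.02 0 0 0;1 0 0 0.03 0 0 0;1 0 0 0.03 0 0 0"
}}

```text
time: 10.6
tool_pos: [458.1, 2.1, 134.3]
tcp_rot: [-3.141, 0.002, 3.034]
contact_force: [-2.9, -0.6, 3.9]
grip_width: 43.8
finger_force: 30.0
```

{"api": "step_arm", "payload": {
  "series": "1 0 0 0 0 0 0.015;1 0 0 0 0 0 0.03;1 0 0 0 0 0 0.05;1 0 0 0 0 0 0.07;1 0 0 0 0 0 0.09;1 0 0 0 0 0 0.11;1 0 0 0 0 0 0.13;1 0 0 0 0 0 0.15;1 0 0 0 0 0 0.17;1 0 0 0 0 0 0.19;1 0 0 0 0 0 0.21;1 0 0 0 0 0 0.23;1 0 0 0 0 0 0.25;1 0 0 0 0 0 0.25;1 0 0 0 0 0 0.25"
}}

```text
time: 12.1
tool_pos: [458.2, 2.3, 134.0]
tcp_rot: [3.14, -0.0, 1.466]
contact_force: [-0.7, 1.9, 6.1]
grip_width: 43.6
finger_force: 30.0
```

```bash
cat > s.py <<'E'
from plant import readout; import numpy as np
o=readout.get_obs(); print({k:np.round(o[k],2).tolist() for k in("time","tool_pos","tcp_rot","contact_force","moment","joint_positions","tau","grip_width")})
E
python3 s.py
```

```text
{'time': 12.1, 'tool_pos': [458.24, 2.31, 133.97], 'tcp_rot': [3.14, -0.0, 1.47], 'contact_force': [-0.73, 1.88, 6.07], 'moment': [0.16, 0.29, -0.15], 'joint_positions': [-0.16, 0.33, 1.84, 0.0, 0.98, -0.06], 'tau': [-0.67, -35.54, -19.55, -0.25, -0.62, -0.02], 'grip_width': 43.59}
```

{"api": "step_arm", "payload": {
  "series": "1 0 0 0 0 0 0.015;1 0 0 0 0 0 0.03;1 0 0 0 0 0 0.05;1 0 0 0 0 0 0.07;1 0 0 0 0 0 0.09;1 0 0 0 0 0 0.11;1 0 0 0 0 0 0.13;1 0 0 0 0 0 0.15;1 0 0 0 0 0 0.17;1 0 0 0 0 0 0.19;1 0 0 0 0 0 0.21;1 0 0 0 0 0 0.23;1 0 0 0 0 0 0.25;1 0 0 0 0 0 0.25"
}}

```text
time: 13.5
tool_pos: [458.9, 2.1, 134.0]
tcp_rot: [3.142, -0.003, -0.106]
contact_force: [1.2, 0.6, 6.6]
grip_width: 43.2
finger_force: 30.0
```

```bash
python3 s.py; python3 d.py k2.png
```

```text
{'time': 13.5, 'tool_pos': [458.86, 2.07, 133.95], 'tcp_rot': [3.14, -0.0, -0.11], 'contact_force': [1.21, 0.62, 6.55], 'moment': [0.23, 0.01, -0.14], 'joint_positions': [-0.16, 0.33, 1.84, 0.0, 0.98, 1.51], 'tau': [-0.32, -35.64, -18.31, -0.4, -0.02, 1.13], 'grip_width': 43.25}
[458.9   2.1 134. ]
bars n 3310
bar gap,normal deg,offset [ 11.3  50.5 276.6]
rect [457.3   1.7] [102.7  99.2] 65.7
bars n 250
bar gap,normal deg,offset [  9.1  60.  207.5]
rect [455.8  -1.5] [103.3  98.7] 65.7
bars n 329
bar gap,normal deg,offset [ 11.6  63.  194. ]
rect [457.   4.] [103.6 103.1] 66.1
bars n 3310
bars n 250
bars n 329
bar gap,normal deg,offset [  2.7  60.  210.7]
rect [456.    1.6] [108.7 103.1] 66.1
```

View pics/k2.png

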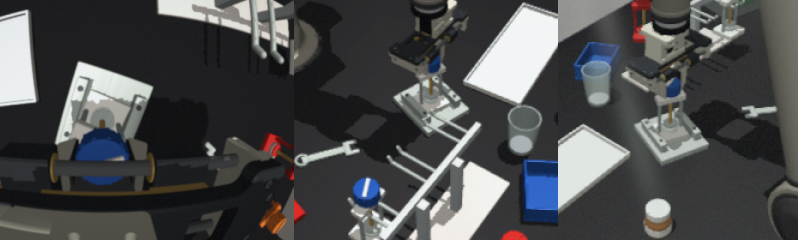

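The frame is seated between the bars and the block hasn't moved. I'll turn in small steps until I feel the stop.

{"api": "step_arm", "payload": {
  "series": "1 0 0 0 0 0 0.01;1 0 0 0 0 0 0.02;1 0 0 0 0 0 0.03"
}}

```text
time: 13.95
tool_pos: [458.7, 2.0, 133.9]
tcp_rot: [-3.142, -0.003, -0.292]
contact_force: [0.2, -0.7, 5.1]
grip_width: 43.9
finger_force: 30.0
```

```bash
python3 s.py
```

```text
{'time': 13.95, 'tool_pos': [458.71, 1.96, 133.93], 'tcp_rot': [-3.14, -0.0, -0.29], 'contact_force': [0.2, -0.73, 5.12], 'moment': [0.05, 0.06, 0.35], 'joint_positions': [-0.16, 0.33, 1.84, -0.0, 0.98, 1.7], 'tau': [-0.22, -35.59, -18.32, 0.24, -0.02, -0.47], 'grip_width': 43.87}
```

{"api": "step_arm", "payload": {
  "series": "1 0 0 0 0 0 0.01;1 0 0 0 0 0 0.02;1 0 0 0 0 0 0.03"
}}

```text
time: 14.25
tool_pos: [458.7, 1.9, 133.9]
tcp_rot: [-3.141, -0.003, -0.48]
contact_force: [0.5, -1.9, 6.2]
grip_width: 43.9
finger_force: 30.0
```

```bash
python3 s.py
```

```text
{'time': 14.25, 'tool_pos': [458.69, 1.89, 133.95], 'tcp_rot': [-3.14, -0.0, -0.48], 'contact_force': [0.49, -1.95, 6.16], 'moment': [0.08, 0.11, 0.38], 'joint_positions': [-0.16, 0.33, 1.84, -0.0, 0.98, 1.89], 'tau': [-0.02, -35.57, -18.35, 0.32, -0.05, -0.47], 'grip_width': 43.89}
```

{"api": "step_arm", "payload": {
  "series": "1 0 0 0 0 0 0.01;1 0 0 0 0 0 0.02;1 0 0 0 0 0 0.03"
}}

```text
time: 14.55
tool_pos: [458.6, 1.8, 134.0]
tcp_rot: [-3.141, -0.003, -0.669]
contact_force: [0.6, -1.7, 5.6]
grip_width: 43.5
finger_force: 30.0
```

```bash
python3 s.py; cat > k.py <<'E'
# ridge vs crosshead seen by wrist camera
from h import *
import sys
T=tool(); p=vision.capture("wrist"); save(p,sys.argv[1],(220,150,480,330),3)
E
python3 k.py kn1.png
```

```text
{'time': 14.55, 'tool_pos': [458.64, 1.83, 133.95], 'tcp_rot': [-3.14, -0.0, -0.67], 'contact_force': [0.59, -1.74, 5.63], 'moment': [-0.07, 0.13, 0.31], 'joint_positions': [-0.16, 0.33, 1.84, -0.0, 0.98, 2.08], 'tau': [0.15, -35.52, -18.39, 0.4, -0.08, -0.47], 'grip_width': 43.54}
```

View pics/kn1.png

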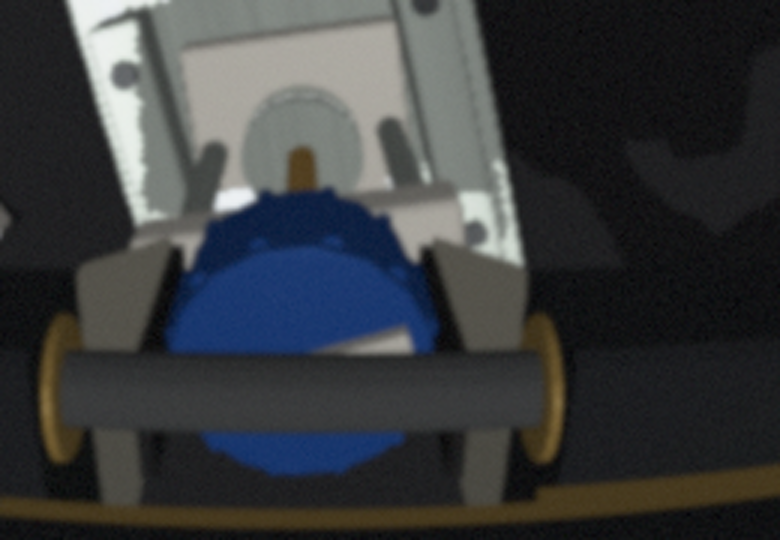

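The ridge (image slope about -12.6° at (360,340)) and the crosshead (about -9° at (300,210)) are nearly parallel, with a few degrees clockwise still to go. I'll turn a bit more.

{"api": "step_arm", "payload": {
  "series": "1 0 0 0 0 0 0.01;1 0 0 0 0 0 0.02;1 0 0 0 0 0 0.02"
}}

```text
time: 14.9
tool_pos: [458.6, 1.8, 133.9]
tcp_rot: [-3.14, -0.002, -0.794]
contact_force: [1.3, -0.9, 6.4]
grip_width: 43.6
finger_force: 30.0
```

```bash
python3 s.py
```

```text
{'time': 14.9, 'tool_pos': [458.61, 1.81, 133.94], 'tcp_rot': [-3.14, -0.0, -0.79], 'contact_force': [1.33, -0.89, 6.4], 'moment': [0.03, 0.12, -0.03], 'joint_positions': [-0.16, 0.33, 1.84, -0.0, 0.98, 2.2], 'tau': [0.59, -35.49, -18.4, 0.17, -0.09, 0.51], 'grip_width': 43.58}
```

{"api": "step_arm", "payload": {
  "series": "1 0 0 0 0 0 0.01;1 0 0 0 0 0 0.015;1 0 0 0 0 0 0.015"
}}

```text
time: 15.2
tool_pos: [458.4, 2.1, 133.9]
tcp_rot: [-3.141, -0.002, -0.886]
contact_force: [-0.3, 0.7, 5.7]
grip_width: 43.4
finger_force: 30.0
```

```bash
python3 s.py; python3 d.py k3.png | grep rect; python3 k.py kn2.png
```

```text
{'time': 15.2, 'tool_pos': [458.35, 2.06, 133.9], 'tcp_rot': [-3.14, -0.0, -0.89], 'contact_force': [-0.31, 0.74, 5.66], 'moment': [0.21, 0.14, 0.57], 'joint_positions': [-0.16, 0.33, 1.84, -0.0, 0.98, 2.29], 'tau': [-0.61, -35.37, -18.79, 0.2, -0.3, 0.84], 'grip_width': 43.36}
rect [456.9   1.8] [102.8 100.4] 65.7
rect [456.5  -0.8] [103.  99.] 65.1
rect [457.9   3.1] [104.3 104.3] 65.5
rect [457.2   1.5] [107.7 104.3] 65.5
```

View pics/kn2.png

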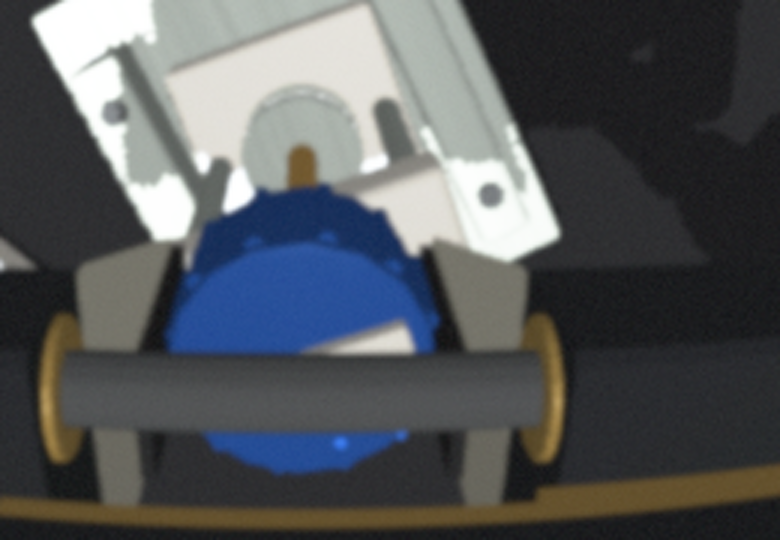

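The ridge now lies parallel to the crosshead (both about -17°). It shifted in the jaws and the moment reached 0.57, so the screw is at its stop, and the block is unmoved. Next I'll carry the frame to the far tray place.

{"api": "step_arm", "payload": {
  "series": "1 0 0 -0.15 0 0 0;1 0 0 -0.35 0 0 0;1 0 0 -0.7 0 0 0;1 0 0 -1 0 0 0;1 0 0 -1 0 0 0"
}}

```text
time: 15.9
tool_pos: [459.1, 2.0, 215.1]
tcp_rot: [-3.138, -0.004, -0.888]
contact_force: [0.7, -0.3, -4.8]
grip_width: 43.3
finger_force: 30.0
```

{"api": "step_arm", "payload": {
  "series": "1 -0.2 -0.3 0 0 0 0;1 -0.4 -0.6 0 0 0 0;1 -0.62 -0.975 0 0 0 0;1 -0.62 -0.975 0 0 0 0"
}}

```text
time: 16.3
tool_pos: [487.3, 92.9, 210.9]
tcp_rot: [3.141, 0.003, -0.887]
contact_force: [0.7, -0.4, -5.2]
grip_width: 44.0
finger_force: 30.0
```

{"api": "step_arm", "payload": {
  "series": "1 -0.2 -0.3 0 0 0 0;1 -0.4 -0.6 0 0 0 0;1 -0.62 -0.975 0 0 0 0;1 -0.62 -0.975 0 0 0 0"
}}

```text
time: 16.7
tool_pos: [517.1, 180.3, 210.8]
tcp_rot: [3.141, 0.002, -0.887]
contact_force: [1.2, -1.4, -4.1]
grip_width: 43.4
finger_force: 30.0
```

{"api": "step_arm", "payload": {
  "series": "1 -0.2 -0.3 0 0 0 0;1 -0.4 -0.6 0 0 0 0;1 -0.62 -0.975 0 0 0 0;1 -0.62 -0.975 0 0 0 0"
}}

```text
time: 17.1
tool_pos: [546.7, 267.6, 210.6]
tcp_rot: [3.141, 0.002, -0.888]
contact_force: [0.4, -1.0, -5.0]
grip_width: 43.4
finger_force: 30.0
```

{"api": "step_arm", "payload": {
  "series": "1 -0.2 -0.3 0 0 0 0;1 -0.4 -0.6 0 0 0 0;1 -0.62 -0.975 0 0 0 0;1 -0.62 -0.975 0 0 0 0;1 -0.62 -0.975 0 0 0 0"
}}

```text
time: 17.6
tool_pos: [575.6, 351.7, 210.5]
tcp_rot: [3.137, 0.0, -0.89]
contact_force: [-0.6, -0.8, -4.4]
grip_width: 43.3
finger_force: 30.0
```

```bash
cat > t.py <<'E'
from h import *
import sys
T=tool(); print(T[:3,3].round(1))
for n in ("side","scene"):
    p=vision.capture(n); C=cloud(p); save(p,"t_"+n+".png")
    m=((C[...,2]<20)&(C[...,2]>-5)&(p["frame"].min(-1)>110)&(C[...,0]>420)&(C[...,1]>60)&(C[...,1]<520)).astype(np.uint8)
    k,l,st,ce=cv2.connectedComponentsWithStats(m); i=1+st[1:,4].argmax(); r=cv2.minAreaRect(C[l==i][:,:2].astype(np.float32)); print("tray",n,np.round(r[0],1),np.round(r[1],1),round(r[2],1))
E
python3 t.py; python3 s.py
```

```text
[575.6 351.7 210.5]
tray side [580.  270.3] [365.1 169.1] 88.5
tray scene [567.5 284.3] [378.3 159.3] 88.0
{'time': 17.7, 'tool_pos': [575.89, 350.93, 211.79], 'tcp_rot': [3.14, -0.0, -0.89], 'contact_force': [-0.99, 0.44, -4.77], 'moment': [0.17, 0.07, 0.02], 'joint_positions': [0.43, 0.64, 1.07, -0.0, 1.43, 2.9], 'tau': [0.53, -61.71, -27.74, -0.1, -0.09, -0.02], 'grip_width': 43.11}
```

View pics/t_side.png

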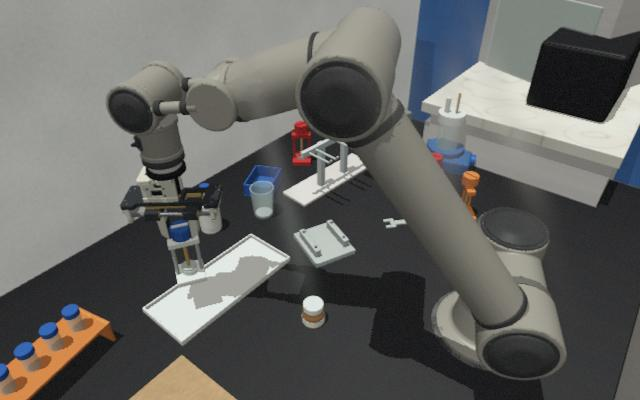

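The tray at about (218,285) hasn't moved, and the frame hangs over its far half at (188,270). I'll lower it and release.

{"api": "step_arm", "payload": {
  "series": "1 0 0 0.4 0 0 0;1 0 0 0.8 0 0 0;1 0 0 0.9 0 0 0;1 0 0 0.9 0 0 0;1 0 0 0.9 0 0 0"
}}

```text
time: 18.2
tool_pos: [577.2, 352.3, 142.9]
tcp_rot: [-3.139, -0.001, -0.893]
contact_force: [-0.7, 0.2, -3.0]
grip_width: 43.5
finger_force: 30.0
```

{"api": "step_arm", "payload": {
  "series": "1 0 0 0.06 0 0 0;1 0 0 0.12 0 0 0;1 0 0 0.18 0 0 0;1 0 0 0.21 0 0 0;1 0 0 0.21 0 0 0"
}}

```text
time: 18.7
tool_pos: [575.9, 352.3, 123.6]
tcp_rot: [3.14, 0.0, -0.893]
contact_force: [0.3, 0.0, -5.1]
grip_width: 43.6
finger_force: 30.0
```

```bash
python3 s.py
```

```text
{'time': 18.7, 'tool_pos': [575.94, 352.32, 123.6], 'tcp_rot': [3.14, 0.0, -0.89], 'contact_force': [0.32, 0.02, -5.11], 'moment': [0.09, 0.07, -0.01], 'joint_positions': [0.44, 0.7, 1.2, -0.0, 1.24, 2.9], 'tau': [-0.02, -63.47, -25.84, -0.08, -0.14, -0.0], 'grip_width': 43.6}
```

{"api": "step_arm", "payload": {
  "series": "1 0 0 0.02 0 0 0;1 0 0 0.025 0 0 0;1 0 0 0.025 0 0 0;-1 0 0 0.02 0 0 0;-1 0 0 0.02 0 0 0;-1 0 0 0.02 0 0 0;-1 0 0 0.02 0 0 0;-1 0 0 0.02 0 0 0;-1 0 0 0.02 0 0 0;-1 0 0 0.02 0 0 0;-1 0 0 -0.2 0 0 0;-1 0 0 -0.6 0 0 0;-1 0 0 -1 0 0 0;-1 0 0 -1 0 0 0"
}}

```text
time: 20.1
tool_pos: [578.3, 353.5, 210.0]
tcp_rot: [-3.132, -0.002, -0.893]
contact_force: [-0.5, -0.3, 1.1]
grip_width: 91.5
finger_force: 0.0
```

```bash
cat > u.py <<'E'
from t import *
from scipy.spatial.transform import Rotation
im=[cv2.imread("pics/t_side.png")[150:350,130:330],cv2.imread("pics/t_scene.png")[110:230,320:460]]
im[1]=cv2.resize(im[1],(int(140*200/120),200)); cv2.imwrite("pics/"+sys.argv[1],cv2.resize(np.hstack(im),None,fx=1.45,fy=1.45))
E
python3 u.py tr1.png
```

```text
[578.3 353.5 210. ]
tray side [580.4 270.1] [365.1 171.5] 88.3
tray scene [567.3 283.2] [378.3 159.6] 88.2
```

View pics/tr1.png

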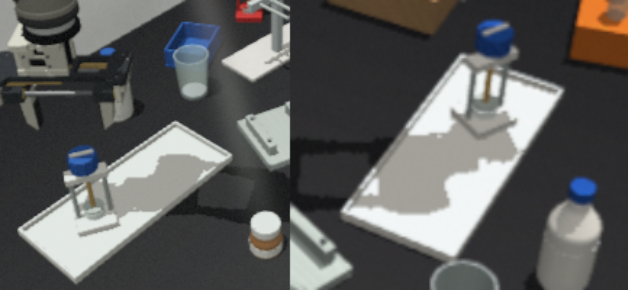

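Frame A stands upright in the tray with its ridge along the crosshead. Now for frame B.

{"api": "step_arm", "payload": {
  "series": "-1 0 0 -0.7 0 0 -0.36;-1 0 0 -0.7 0 0 -0.36;-1 0 0 -0.7 0 0 -0.36;-1 0 0 -0.7 0 0 -0.36;-1 0 0 -0.7 0 0 -0.36;-1 0 0 -0.7 0 0 -0.36;-1 0 0 -0.7 0 0 -0.36;-1 0 0 -0.7 0 0 -0.36;-1 0 0 -0.7 0 0 -0.36;-1 0 0 -0.7 0 0 -0.36;-1 0 0 -0.7 0 0 -0.36;-1 0 0 -0.7 0 0 -0.36;-1 0 0 -0.7 0 0 -0.36;-1 0 0 -0.7 0 0 -0.36;-1 0 0 -0.7 0 0 -0.36;-1 0 0 -0.7 0 0 -0.36;-1 0 0 -0.7 0 0 -0.36"
}}

```text
time: 21.9
tool_pos: [576.0, 352.3, 259.0]
tcp_rot: [-3.14, 0.001, 1.366]
contact_force: [0.5, -0.2, 0.0]
grip_width: 91.7
finger_force: 0.0
```

{"api": "step_arm", "payload": {
  "series": "-1 0 0 0 0 0 -0.36;-1 0 0 0 0 0 -0.36;-1 0 0 0 0 0 -0.36;-1 0 0 0 0 0 -0.36;-1 0 0 0 0 0 -0.36;-1 0 0 0 0 0 -0.36;-1 0 0 0 0 0 -0.36;-1 0 0 0 0 0 -0.36;-1 0 0 0 0 0 -0.36;-1 0 0 0 0 0 -0.36;-1 0 0 0 0 0 -0.36;-1 0 0 0 0 0 -0.36;-1 0 0 0 0 0 -0.36;-1 0 0 0 0 0 -0.36;-1 0 0 0 0 0 -0.36;-1 0 0 0 0 0 -0.36;-1 0 0 0 0 0 -0.36"
}}

```text
time: 23.6
tool_pos: [576.2, 352.4, 259.9]
tcp_rot: [-3.142, -0.001, -2.657]
contact_force: [-0.6, 0.3, -0.0]
grip_width: 92.0
finger_force: 0.0
```

{"api": "step_arm", "payload": {
  "series": "-1 0.577 -0.983 0 0 0 0;-1 0.577 -0.983 0 0 0 0;-1 0.577 -0.983 0 0 0 0"
}}

```text
time: 23.9
tool_pos: [572.7, 256.9, 260.6]
tcp_rot: [-3.14, -0.001, -2.661]
contact_force: [0.2, 1.3, 0.7]
grip_width: 91.7
finger_force: 0.0
```

{"api": "step_arm", "payload": {
  "series": "-1 0.577 -0.983 0 0 0 0;-1 0.577 -0.983 0 0 0 0;-1 0.577 -0.983 0 0 0 0"
}}

```text
time: 24.2
tool_pos: [568.9, 166.3, 260.6]
tcp_rot: [-3.14, -0.001, -2.661]
contact_force: [-0.1, 0.4, 0.4]
grip_width: 91.7
finger_force: 0.0
```

{"api": "step_arm", "payload": {
  "series": "-1 0.577 -0.983 0 0 0 0;-1 0.577 -0.983 0 0 0 0;-1 0.577 -0.983 0 0 0 0"
}}

```text
time: 24.5
tool_pos: [565.2, 75.8, 260.4]
tcp_rot: [-3.14, -0.001, -2.66]
contact_force: [0.1, 0.4, 0.2]
grip_width: 91.9
finger_force: 0.0
```

{"api": "step_arm", "payload": {
  "series": "-1 0.577 -0.983 0 0 0 0;-1 0.577 -0.983 0 0 0 0;-1 0.577 -0.983 0 0 0 0"
}}

```text
time: 24.8
tool_pos: [561.5, -15.0, 260.2]
tcp_rot: [-3.141, -0.0, -2.659]
contact_force: [1.3, 1.0, 0.9]
grip_width: 91.6
finger_force: 0.0
```

{"api": "step_arm", "payload": {
  "series": "-1 0.577 -0.983 0 0 0 0;-1 0.577 -0.983 0 0 0 0;-1 0.577 -0.983 0 0 0 0"
}}

```text
time: 25.1
tool_pos: [557.9, -105.8, 260.1]
tcp_rot: [-3.141, -0.0, -2.658]
contact_force: [0.4, 0.5, -1.3]
grip_width: 91.8
finger_force: 0.0
```

{"api": "step_arm", "payload": {
  "series": "-1 0.577 -0.983 0 0 0 0;-1 0.577 -0.983 0 0 0 0;-1 0.577 -0.983 0 0 0 0"
}}

```text
time: 25.4
tool_pos: [554.1, -196.7, 259.8]
tcp_rot: [-3.141, -0.0, -2.658]
contact_force: [0.6, 0.7, -0.7]
grip_width: 91.6
finger_force: 0.0
```

{"api": "step_arm", "payload": {
  "series": "-1 0.577 -0.983 0 0 0 0;-1 0.577 -0.983 0 0 0 0;-1 0.577 -0.983 0 0 0 0;-1 0.577 -0.983 0 0 0 0"
}}

```text
time: 25.8
tool_pos: [550.7, -283.8, 259.9]
tcp_rot: [3.14, 0.001, -2.654]
contact_force: [-0.2, 0.4, -1.0]
grip_width: 91.8
finger_force: 0.0
```

```bash
python3 w.py; python3 b.py | grep -E "knob|bars"; python3 t.py
```

```text
cam [ 484. -320.  418.] j6 -2.66 [ 550.7 -283.8  259.9]
blue [209. 151.] 2557 c [ 545.4 -376.9] r 23.2 z 220.9
blue [601. 351.] 146 c [574.5 346.4] r 22.3 z 152.0
blue [606. 382.] 197 c [657.2 654.9] r 94.9 z 114.2
frame1_grip 0.79 [208. 152.] [ 546.8 -378.2  204. ]
block 0.63 [506. 201.] [457.6   4.4  -0. ]
knobB scene 361 (array([ 545.8, -379. ]), array([42.5, 43.2]), 38.3) [ 549.4 -382.9  212.4] 218.7
knobB side 19 (array([ 553.3, -363.7]), array([13.4, 30.3]), 23.8) [ 552.8 -365.7  220.8] 222.7
knobB both (array([ 546.1, -378.4]), array([43.7, 43. ]), 40.6)
bars scene 255 (array([ 4.555e+02, -2.000e-01]), array([104.1, 102. ]), 65.9) [467.1   2.   37.5] 40.8
bars side 334 (array([458.7,   2.8]), array([104.9, 103.2]), 65.3) [454.6   5.6  40.1] 43.3
bars both (array([457.2,   1.3]), array([108.5, 103.3]), 66.2)
[ 550.4 -283.9  260.7]
tray side [580.1 270.4] [363.7 170.1] 88.0
tray scene [567.4 283.8] [378.  159.2] 88.3
```

{"api": "step_arm", "payload": {
  "series": "-1 0.6 -0.997 0 0 0 0;-1 0.6 -0.997 0 0 0 0;-1 0.6 -0.997 0.2 0 0 0;-1 0.6 -0.997 0.2 0 0 0;-1 0.6 -0.997 0.2 0 0 0"
}}

```text
time: 26.7
tool_pos: [545.0, -377.6, 244.3]
tcp_rot: [3.141, -0.0, -2.652]
contact_force: [-0.2, -0.3, 0.6]
grip_width: 91.9
finger_force: 0.0
```

{"api": "step_arm", "payload": {
  "series": "-1 0 0 0.3 0 0 0;-1 0 0 0.675 0 0 0;-1 0 0 0.675 0 0 0;-1 0 0 0.675 0 0 0;1 0 0 0.675 0 0 0;1 0 0 0.675 0 0 0;1 0 0 0.675 0 0 0;1 0 0 0.675 0 0 0;1 0 0 0.675 0 0 0;1 0 0 0.675 0 0 0;1 0 0 0.675 0 0 0;1 0 0 0.675 0 0 0;1 0 0 0.675 0 0 0;1 0 0 0.675 0 0 0"
}}

```text
time: 28.1
tool_pos: [544.9, -377.8, 190.4]
tcp_rot: [3.141, -0.0, -2.652]
contact_force: [-3.4, 4.6, 2.9]
grip_width: 43.6
finger_force: 30.0
```

{"api": "step_arm", "payload": {
  "series": "1 0 0 -0.2 0 0 0;1 0 0 -0.4 0 0 0;1 0 0 -0.45 0 0 0;1 0 0 -0.45 0 0 0"
}}

```text
time: 28.5
tool_pos: [545.1, -378.7, 225.9]
tcp_rot: [-3.141, -0.0, -2.652]
contact_force: [0.4, -0.8, -5.9]
grip_width: 43.9
finger_force: 30.0
```

{"api": "step_arm", "payload": {
  "series": "1 0.3 0.2 0 0 0 0;1 0.6 0.4 0 0 0 0;1 0.93 0.63 0 0 0 0;1 0.93 0.63 0 0 0 0;1 0.93 0.63 0 0 0 0"
}}

```text
time: 29.0
tool_pos: [455.1, -368.8, 225.6]
tcp_rot: [3.141, -0.0, -2.653]
contact_force: [0.5, 0.3, -4.8]
grip_width: 43.5
finger_force: 30.0
```

{"api": "step_arm", "payload": {
  "series": "1 -0.15 0.27 0 0 0 0;1 -0.3 0.55 0 0 0 0;1 -0.44 0.816 0 0 0 0;1 -0.44 0.816 0 0 0 0"
}}

```text
time: 29.4
tool_pos: [456.9, -291.7, 225.8]
tcp_rot: [3.14, 0.001, -2.649]
contact_force: [-0.3, 1.2, -4.8]
grip_width: 43.4
finger_force: 30.0
```

{"api": "step_arm", "payload": {
  "series": "1 -0.15 0.27 0 0 0 0;1 -0.3 0.55 0 0 0 0;1 -0.44 0.816 0 0 0 0;1 -0.44 0.816 0 0 0 0"
}}

```text
time: 29.8
tool_pos: [457.1, -218.2, 226.0]
tcp_rot: [3.14, 0.001, -2.649]
contact_force: [-0.9, 0.5, -5.0]
grip_width: 43.6
finger_force: 30.0
```

{"api": "step_arm", "payload": {
  "series": "1 -0.15 0.27 0 0 0 0;1 -0.3 0.55 0 0 0 0;1 -0.44 0.816 0 0 0 0;1 -0.44 0.816 0 0 0 0"
}}

```text
time: 30.2
tool_pos: [457.4, -144.5, 226.1]
tcp_rot: [3.141, 0.0, -2.65]
contact_force: [-2.5, 0.1, -4.9]
grip_width: 43.4
finger_force: 30.0
```

{"api": "step_arm", "payload": {
  "series": "1 -0.15 0.27 0 0 0 0;1 -0.3 0.55 0 0 0 0;1 -0.44 0.816 0 0 0 0;1 -0.44 0.816 0 0 0 0"
}}

```text
time: 30.6
tool_pos: [457.8, -70.8, 226.2]
tcp_rot: [3.141, 0.001, -2.65]
contact_force: [-1.3, 0.3, -4.1]
grip_width: 43.2
finger_force: 30.0
```

{"api": "step_arm", "payload": {
  "series": "1 -0.15 0.27 0 0 0 0.01;1 -0.3 0.55 0 0 0 0.02;1 -0.44 0.816 0 0 0 0.035;1 -0.44 0.816 0 0 0 0.0525;1 -0.44 0.816 0 0 0 0.0525;1 -0.44 0.816 0 0 0 0.0525"
}}

```text
time: 31.2
tool_pos: [458.2, 1.1, 226.2]
tcp_rot: [-3.141, 0.0, -2.98]
contact_force: [0.0, -0.4, -5.0]
grip_width: 43.5
finger_force: 30.0
```

```bash
python3 d.py k4.png | grep -E "rect|off"; python3 f.py 122; python3 s.py
```

```text
bar gap,normal deg,offset [ 68.6  65.5 190.9]
rect [456.4   1.7] [102.9 101.2] 65.7
bar gap,normal deg,offset [ 69.7  64.5 195.6]
rect [456.4  -0.8] [103.3 101.2] 64.6
bar gap,normal deg,offset [ 67.5  65.5 192.8]
rect [458.1   3. ] [102.8 102.4] 65.1
bar gap,normal deg,offset [ 64.2  64.  202.1]
rect [456.9   1.2] [107.3 103. ] 65.1
wrist 2309 [4.567e+02 2.000e-01] [64.6 64.1] 65.0
scene 234 [456.5  -2.4] [65.6 67.1] 64.6
side 258 [457.4   2.4] [64.4 65.6] 65.4
[457.   -0.5] [70.1 67.2] 65.4
{'time': 31.5, 'tool_pos': [457.64, 1.63, 226.28], 'tcp_rot': [-3.14, 0.0, -2.98], 'contact_force': [-0.72, -0.49, -5.0], 'moment': [0.13, -0.17, -0.08], 'joint_positions': [-0.16, 0.22, 1.7, -0.0, 1.22, -1.89], 'tau': [-0.05, -38.14, -25.58, -0.06, 0.06, -0.02], 'grip_width': 43.57}
```

{"api": "step_arm", "payload": {
  "series": "1 0 0.015 0.3 0 0 0;1 0 0.015 0.7 0 0 0;1 0 0.015 0.7 0 0 0;1 0 0.015 0.7 0 0 0"
}}

```text
time: 31.9
tool_pos: [457.5, 3.1, 170.7]
tcp_rot: [3.142, -0.001, -2.982]
contact_force: [0.5, -0.7, -3.8]
grip_width: 43.7
finger_force: 30.0
```

{"api": "step_arm", "payload": {
  "series": "1 0 0 0.08 0 0 0;1 0 0 0.14 0 0 0;1 0 0 0.18 0 0 0;1 0 0 0.22 0 0 0;1 0 0 0.22 0 0 0"
}}

```text
time: 32.4
tool_pos: [457.2, 3.3, 152.4]
tcp_rot: [3.141, -0.001, -2.982]
contact_force: [-1.1, 0.7, -4.3]
grip_width: 43.3
finger_force: 30.0
```

{"api": "step_arm", "payload": {
  "series": "1 0 0 0.06 0 0 0;1 0 0 0.12 0 0 0;1 0 0 0.18 0 0 0;1 0 0 0.22 0 0 0;1 0 0 0.22 0 0 0"
}}

```text
time: 32.9
tool_pos: [457.3, 3.2, 135.0]
tcp_rot: [-3.141, -0.0, -2.982]
contact_force: [-1.3, 0.5, -2.9]
grip_width: 43.3
finger_force: 30.0
```

{"api": "step_arm", "payload": {
  "series": "1 0 0 0.02 0 0 0;1 0 0 0.035 0 0 0;1 0 0 0.035 0 0 0"
}}

```text
time: 33.2
tool_pos: [457.9, 3.0, 134.8]
tcp_rot: [-3.14, 0.002, -2.982]
contact_force: [-9.0, -1.2, 21.5]
grip_width: 43.4
finger_force: 30.0
```

```bash
python3 s.py
```

```text
{'time': 33.2, 'tool_pos': [457.87, 2.97, 134.76], 'tcp_rot': [-3.14, 0.0, -2.98], 'contact_force': [-9.0, -1.19, 21.47], 'moment': [0.27, 1.31, 0.01], 'joint_positions': [-0.16, 0.32, 1.84, -0.0, 0.98, -1.89], 'tau': [0.19, -29.24, -18.74, 0.31, -2.48, 0.04], 'grip_width': 43.42}
```

It's seated (134.8 matches the base height). I'll ease off the press slightly, then turn.

{"api": "step_arm", "payload": {
  "series": "1 0 0 -0.018 0 0 0;1 0 0 -0.018 0 0 0"
}}

```text
time: 33.4
tool_pos: [457.5, 3.1, 134.8]
tcp_rot: [-3.141, 0.001, -2.982]
contact_force: [-4.6, -0.9, 10.4]
grip_width: 43.6
finger_force: 30.0
```

{"api": "step_arm", "payload": {
  "series": "1 0 0 0 0 0 0.015;1 0 0 0 0 0 0.03;1 0 0 0 0 0 0.05;1 0 0 0 0 0 0.07;1 0 0 0 0 0 0.09;1 0 0 0 0 0 0.11;1 0 0 0 0 0 0.13;1 0 0 0 0 0 0.15;1 0 0 0 0 0 0.17;1 0 0 0 0 0 0.19;1 0 0 0 0 0 0.21;1 0 0 0 0 0 0.23;1 0 0 0 0 0 0.25;1 0 0 0 0 0 0.25;1 0 0 0 0 0 0.25"
}}

```text
time: 34.9
tool_pos: [457.5, 3.9, 134.8]
tcp_rot: [3.14, -0.001, 1.73]
contact_force: [-4.6, 4.3, 11.3]
grip_width: 43.4
finger_force: 30.0
```

{"api": "step_arm", "payload": {
  "series": "1 0 0 0 0 0 0.015;1 0 0 0 0 0 0.03;1 0 0 0 0 0 0.05;1 0 0 0 0 0 0.07;1 0 0 0 0 0 0.09;1 0 0 0 0 0 0.11;1 0 0 0 0 0 0.13;1 0 0 0 0 0 0.15;1 0 0 0 0 0 0.17;1 0 0 0 0 0 0.19;1 0 0 0 0 0 0.21;1 0 0 0 0 0 0.23;1 0 0 0 0 0 0.25;1 0 0 0 0 0 0.25"
}}

```text
time: 36.3
tool_pos: [458.4, 3.0, 134.4]
tcp_rot: [3.14, -0.002, 0.159]
contact_force: [1.0, 0.3, 4.7]
grip_width: 43.8
finger_force: 30.0
```

{"api": "step_arm", "payload": {
  "series": "1 0 0 0 0 0 0.01;1 0 0 0 0 0 0.02;1 0 0 0 0 0 0.03;1 0 0 0 0 0 0.04;1 0 0 0 0 0 0.05"
}}

```text
time: 36.8
tool_pos: [458.3, 2.6, 134.4]
tcp_rot: [3.14, -0.002, -0.152]
contact_force: [0.3, -2.6, 4.9]
grip_width: 43.3
finger_force: 30.0
```

```bash
python3 s.py;  python3 d.py k5.png | grep rect; python3 k.py kn3.png
```

```text
{'time': 36.8, 'tool_pos': [458.26, 2.6, 134.43], 'tcp_rot': [3.14, -0.0, -0.15], 'contact_force': [0.28, -2.61, 4.87], 'moment': [-0.52, 0.33, 0.31], 'joint_positions': [-0.16, 0.33, 1.84, -0.0, 0.98, 1.56], 'tau': [0.97, -35.89, -18.89, 1.04, -0.26, -0.47], 'grip_width': 43.34}
rect [457.6   1.5] [102.6  98.4] 65.5
rect [456.  -1.] [102.6  99.7] 65.3
rect [456.8   3.6] [103.7 101.9] 65.3
rect [456.1   1.8] [107.6 102. ] 65.3
```

View pics/kn3.png

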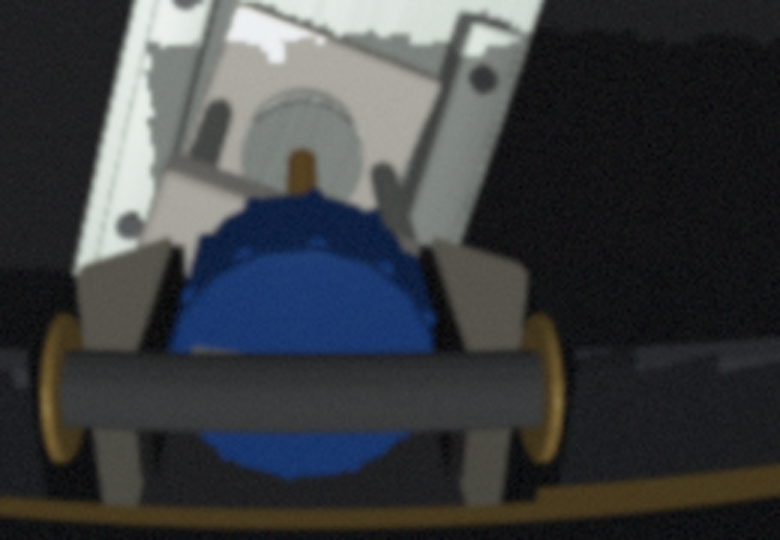

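The ridge (left end at (200,350), nearly level) still needs about 12° clockwise to reach the crosshead's slope at (180,170).

{"api": "step_arm", "payload": {
  "series": "1 0 0 0 0 0 0.01;1 0 0 0 0 0 0.02;1 0 0 0 0 0 0.03;1 0 0 0 0 0 0.03"
}}

```text
time: 37.4
tool_pos: [458.2, 2.5, 134.5]
tcp_rot: [3.141, -0.003, -0.341]
contact_force: [-1.0, -3.6, 6.4]
grip_width: 43.3
finger_force: 30.0
```

```bash
python3 s.py
```

```text
{'time': 37.4, 'tool_pos': [458.21, 2.5, 134.47], 'tcp_rot': [3.14, -0.0, -0.34], 'contact_force': [-0.99, -3.61, 6.4], 'moment': [-0.51, 0.39, 0.01], 'joint_positions': [-0.16, 0.33, 1.84, -0.0, 0.98, 1.75], 'tau': [1.44, -35.64, -18.94, 0.89, -0.39, 0.57], 'grip_width': 43.28}
```

{"api": "step_arm", "payload": {
  "series": "1 0 0 0 0 0 0.01;1 0 0 0 0 0 0.02;1 0 0 0 0 0 0.03;1 0 0 0 0 0 0.03"
}}

```text
time: 37.8
tool_pos: [457.8, 2.7, 134.3]
tcp_rot: [3.141, -0.002, -0.528]
contact_force: [-2.4, -3.3, 6.6]
grip_width: 43.5
finger_force: 30.0
```

```bash
python3 s.py
```

```text
{'time': 37.8, 'tool_pos': [457.79, 2.73, 134.33], 'tcp_rot': [3.14, -0.0, -0.53], 'contact_force': [-2.44, -3.25, 6.6], 'moment': [-0.38, 0.42, 0.3], 'joint_positions': [-0.16, 0.33, 1.84, -0.0, 0.98, 1.94], 'tau': [0.9, -35.62, -19.51, 0.92, -0.62, 0.81], 'grip_width': 43.53}
```

{"api": "step_arm", "payload": {
  "series": "1 0 0 0 0 0 0.01;1 0 0 0 0 0 0.015;1 0 0 0 0 0 0.015"
}}

```text
time: 38.1
tool_pos: [457.8, 2.7, 134.3]
tcp_rot: [3.141, -0.002, -0.621]
contact_force: [-1.8, -2.4, 4.7]
grip_width: 43.3
finger_force: 30.0
```

```bash
python3 s.py;  python3 d.py k6.png | grep rect; python3 k.py kn4.png
```

```text
{'time': 38.1, 'tool_pos': [457.77, 2.69, 134.29], 'tcp_rot': [3.14, -0.0, -0.62], 'contact_force': [-1.82, -2.36, 4.69], 'moment': [-0.38, 0.4, 0.49], 'joint_positions': [-0.16, 0.33, 1.84, -0.0, 0.98, 2.03], 'tau': [0.71, -35.83, -19.6, 1.05, -0.57, 0.77], 'grip_width': 43.29}
rect [459.5   0.8] [103.   93.9] 65.3
rect [455.8  -1.1] [103.7  99.7] 66.0
rect [457.3   3.7] [103.7 104.2] 65.9
rect [456.3   1.4] [108.7 104.2] 65.9
```

View pics/kn4.png

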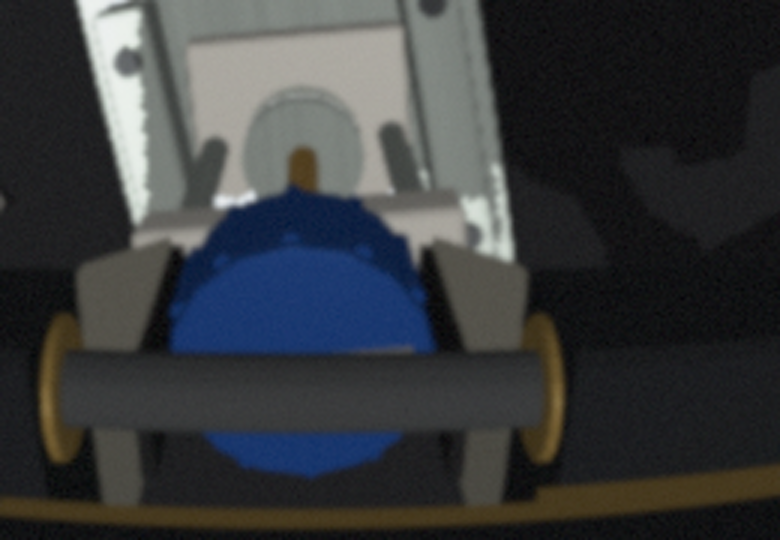

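Ridge (right end at (380,349)) and crosshead (300,205) are parallel at about -5°. The ridge slipped in the jaws at the stop, so it is fully home, and the block is unmoved. I'll carry frame B to the near tray place.

{"api": "step_arm", "payload": {
  "series": "1 0 0 -0.15 0 0 0;1 0 0 -0.35 0 0 0;1 0 0 -0.7 0 0 0;1 0 0 -1 0 0 0;1 0 0 -1 0 0 0"
}}

```text
time: 38.8
tool_pos: [459.0, 3.1, 215.8]
tcp_rot: [-3.139, -0.005, -0.623]
contact_force: [1.2, 0.2, -4.9]
grip_width: 43.6
finger_force: 30.0
```

{"api": "step_arm", "payload": {
  "series": "1 -0.04 -0.3 0 0 0 0;1 -0.07 -0.6 0 0 0 0;1 -0.108 -0.954 0 0 0 0;1 -0.108 -0.954 0 0 0 0"
}}

```text
time: 39.2
tool_pos: [495.5, 72.6, 211.5]
tcp_rot: [-3.141, 0.002, -0.622]
contact_force: [1.1, 1.6, -5.1]
grip_width: 43.5
finger_force: 30.0
```

{"api": "step_arm", "payload": {
  "series": "1 -0.04 -0.3 0 0 0 0;1 -0.07 -0.6 0 0 0 0;1 -0.108 -0.954 0 0 0 0;1 -0.108 -0.954 0 0 0 0"
}}

```text
time: 39.6
tool_pos: [533.2, 139.1, 211.5]
tcp_rot: [3.141, 0.002, -0.622]
contact_force: [0.4, 0.8, -4.8]
grip_width: 43.3
finger_force: 30.0
```

```bash
python3 t.py
```

```text
[533.2 139.1 211.5]
tray side [580.2 271.1] [362.7 169.4] 88.2
tray scene [567.7 284.6] [378.1 159.1] 88.1
```

{"api": "step_arm", "payload": {
  "series": "1 -0.04 -0.3 0 0 0 0;1 -0.07 -0.6 0 0 0 0;1 -0.108 -0.954 0 0 0 0;1 -0.108 -0.954 0 0 0 0;1 -0.108 -0.954 0 0 0 0"
}}

```text
time: 40.2
tool_pos: [569.7, 203.0, 212.5]
tcp_rot: [3.139, 0.001, -0.625]
contact_force: [-0.6, -0.9, -5.0]
grip_width: 43.1
finger_force: 30.0
```

```bash
python3 u.py tr2.png; python3 s.py
```

```text
[569.7 203.  212.5]
tray side [579.6 270.3] [365.  169.3] 88.2
tray scene [567.8 284. ] [377.1 158.6] 88.1
{'time': 40.3, 'tool_pos': [569.75, 202.62, 213.13], 'tcp_rot': [3.14, 0.0, -0.63], 'contact_force': [-0.45, -0.03, -5.11], 'moment': [0.07, 0.02, 0.01], 'joint_positions': [0.22, 0.5, 1.31, -0.0, 1.33, 2.41], 'tau': [0.38, -54.48, -26.99, -0.02, -0.11, -0.01], 'grip_width': 43.54}
```

View pics/tr2.png

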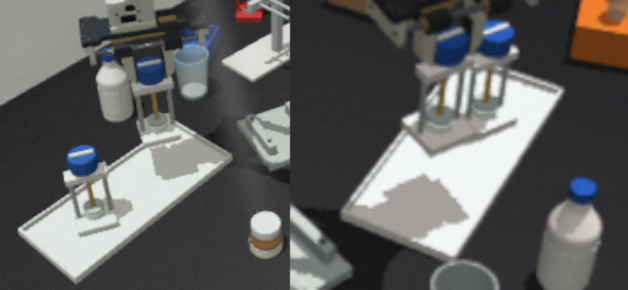

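Frame A is still standing, and frame B hangs over the near half of the tray, which hasn't moved. I'll lower, release and retreat.

{"api": "step_arm", "payload": {
  "series": "1 0 0 0.4 0 0 0;1 0 0 0.8 0 0 0;1 0 0 0.9 0 0 0;1 0 0 0.9 0 0 0;1 0 0 0.9 0 0 0"
}}

```text
time: 40.8
tool_pos: [571.4, 203.8, 143.3]
tcp_rot: [-3.14, -0.002, -0.626]
contact_force: [-0.3, 0.1, -4.5]
grip_width: 43.2
finger_force: 30.0
```

{"api": "step_arm", "payload": {
  "series": "1 0 0 0.06 0 0 0;1 0 0 0.12 0 0 0;1 0 0 0.18 0 0 0;1 0 0 0.21 0 0 0;1 0 0 0.225 0 0 0;1 0 0 0.235 0 0 0;1 0 0 0.235 0 0 0"
}}

```text
time: 41.5
tool_pos: [570.5, 204.0, 122.9]
tcp_rot: [3.142, -0.0, -0.626]
contact_force: [-0.2, 0.7, -6.0]
grip_width: 43.2
finger_force: 30.0
```

{"api": "step_arm", "payload": {
  "series": "-1 0 0 0 0 0 0;-1 0 0 0 0 0 0;-1 0 0 0 0 0 0;-1 0 0 0 0 0 0;-1 0 0 0 0 0 0;-1 0 0 0 0 0 0;-1 0 0 0 0 0 0;-1 0 0 -0.2 0 0 0;-1 0 0 -0.6 0 0 0;-1 0 0 -1 0 0 0;-1 0 0 -1 0 0 0;-1 0 0 -1 0 0 0"
}}

```text
time: 42.7
tool_pos: [570.6, 204.0, 203.5]
tcp_rot: [-3.141, -0.001, -0.626]
contact_force: [0.3, 0.6, -1.0]
grip_width: 91.9
finger_force: 0.0
```

{"api": "step_arm", "payload": {
  "series": "-1 0 0.5 -0.5 0 0 0;-1 0 1 -0.5 0 0 0;-1 0 1 -0.5 0 0 0;-1 0 1 -0.5 0 0 0"
}}

```text
time: 43.1
tool_pos: [523.0, 138.6, 242.2]
tcp_rot: [3.141, 0.001, -0.627]
contact_force: [0.7, 0.1, -1.8]
grip_width: 91.4
finger_force: 0.0
```

```bash
python3 u.py tr3.png; cat > e.py <<'E'
from h import *
for n in ("scene","side"):
    p=vision.capture(n); C=cloud(p); f=p["frame"].astype(int)
    m=((f[...,2]>f[...,0]+50)&(C[...,2]>110)&(C[...,2]<170)&(C[...,0]>450)&(C[...,0]<700)&(C[...,1]>100)&(C[...,1]<450)).astype(np.uint8)
    k,l,st,ce=cv2.connectedComponentsWithStats(m)
    for i in range(1,k):
        if st[i,4]>40: q=C[l==i]; r=cv2.minAreaRect(q[:,:2].astype(np.float32)); print(n,ce[i].round(),np.round(r[0],1),np.round(r[1],1),"top",np.percentile(q[:,2],97).round(1))
E
python3 e.py; python3 s.py
```

```text
[523.  138.6 242.2]
tray side [580.5 270.1] [364.9 169.9] 88.2
tray scene [568.  284.4] [377.2 159.4] 88.1
scene [404. 126.] [576.7 347.9] [45.8 45.7] top 150.5
scene [382. 154.] [569.1 200.9] [46.  45.4] top 150.2
side [236. 229.] [569.3 205.3] [43.6 45.7] top 153.7
side [186. 261.] [574.6 352.9] [44.5 43.5] top 153.6
{'time': 43.3, 'tool_pos': [523.78, 139.78, 241.98], 'tcp_rot': [3.14, 0.0, -0.63], 'contact_force': [0.18, -0.0, -0.1], 'moment': [0.06, 0.06, -0.0], 'joint_positions': [0.12, 0.36, 1.45, 0.0, 1.33, 2.32], 'tau': [-0.2, -45.17, -25.08, -0.04, -0.07, 0.0], 'grip_width': 91.53}
```

View pics/tr3.png

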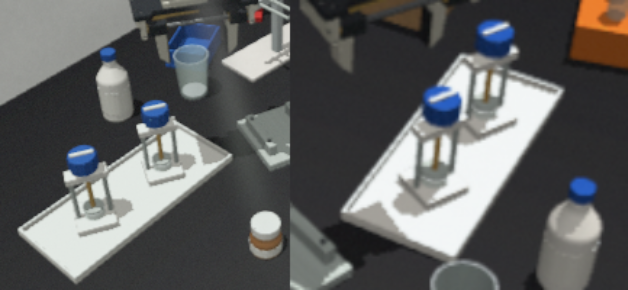

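Both frames stand upright in the tray with ridges along their crossheads, the gripper is clear, and no third blue frame is present. Handing in.

```bash
python3 -c "from plant import order; print(order.close_job())"
```

```text
the job is handed in; nothing more can be done
None
```

Job handed in (no verdict returned): both blue-screw frames present were tightened to their stops in the bracing block and stand upright in the tray, nothing else on the bench was handled, and about 43 s of the 210 s were used.

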